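# Refit the crank gear of a wind-up table drive

## Robot

A 6-joint arm with a two-finger parallel gripper is mounted at the origin on the work surface. World frame = base frame: x ahead of the robot, y to its left, z up, the work surface at z = 0. Lengths are in m, angles in rad, forces in N, time in s.
With the tool pointing down it reaches from about 0.35 to 0.975 m from the base axis. Payload 4.9 kg.
Tool frame: the origin (TCP) lies midway between the tips of the shut fingers; the grasp point (between the pads) lies 19 mm behind it; z points along the fingers, y is the line along which they close (so a half turn about z gives the same grasp; the last joint's range is limited). The gripper opens to 85 mm and grips with 20 to 120 N. Pads are 22 mm wide; open, the fingers measure 114 mm over their backs; the gripper's body (76 mm by 85 mm) begins 54 mm behind the grasp point. The pads swing forward as they close: fully open they stand 13 mm farther back than shut.
Start: joints at [-1.321, 0.053, 1.613, -0, 1.476, -0.119], TCP at [0.225, -0.583, 0.196] pointing down, gripper open.
Joint ranges: [-3.01, 3.01], [-1.01, 2.22], [0.06, 2.58], [-1.02, 4.17], [0.09, 2.62], [-3.14, 3.14]. Speed limits (rad/s): [2.57, 2.57, 3.14, 3.14, 3.14, 3.14].

## Interface

Orientations are given as a rotation vector (axis times angle).
In Python, from station import ctrl, optics, job gives the robot as it stands.
- The arm moves only by the shell command python3 -m jog 'ROWS' [OPENING] [FORCE]. ROWS is JSON, a list of rows, each a list of 2 entries, a list of its own where there are three numbers: the shift along the tool's x, y, z in m, then the turn, a rotation vector about the tool's x, y, z in rad. A call has 1 to 5 rows; each row is the pose to reach, as a shift and turn from the pose commanded when the call began, along the tool's axes at that moment; what a row does not reach only later rows make up. A row lasts 1/10 s, in which the tool goes at most 50 mm and 8.59 degrees, less where a joint would pass 70% of its speed; a pose out of reach is approached as far as the arm can. A call with a gripper value outside its range is refused whole. OPENING is the opening, from 0 (shut) to 1 (fully open), set as the call begins (- or left out, the last holds). The fingers move at their own pace and stop on an object; FORCE is the grip in N (left out, the last holds). Time passes only in rows, so rows that repeat a pose let the fingers close. It gives the time, the measured TCP pose, the force, the opening and the grip force at its end, in the units of the state.
- ctrl.get_obs(): the state, without advancing time (a new reading comes with each control period).
- optics.get_image(name): name is "scene" or "top" or "wrist"; returns a dict with "image" (384x512x3 uint8, blue, green, red), "fx", "fy", "cx", "cy" (pixels), "D" ([k1, k2, p1, p2, k3] as OpenCV has them; the pictures are not rectified), "rvec" (rotation vector, rad) and "tvec" (3), from world to camera coordinates, as OpenCV has them; the wrist camera has in their place "mount" (4x4, takes a point from camera to tool coordinates, whose origin is the TCP and whose axes are the flange's). Camera axes: x right, y down, z forward; pixel columns grow to the right and rows downward; lengths in m; the calibration is good to about 2 mm. A picture is of the moment at which its call begins: read the wrist's pose just before it. There is no depth.
- job.finish_job(): hands the job in; it is judged then, once.
The state is a dict: "t": time; "q": joint angles; "dq": joint speeds; "effort": joint torques, N m; "tool_pos": TCP position; "tool_rot": TCP orientation; "contact_force": force on the tool from outside, world axes, zero at the start; "wrist_torque": the same for the moment, N m; "opening": finger opening in m; "grip_force": force on a finger pad.
Only numpy, scipy, OpenCV 4.12 (cv2) and the standard library are available. Lean on these libraries where they do the work, as an engineer would, in place of code of your own. Each camera call takes 0.05 s, during which the arm holds its last target. There are 200 camera calls.

## Task

Put the loose crank gear back on the upright axle of the table drive, knob side up, with its teeth meshed with the braked wheel and fully down on the axle's collar, and let go of it. The wheel's brake holds it fast, so feel the gear into mesh without forcing it. Leave the other things on the table where they are.

Things in the scene. Friction and masses are not known exactly. Their poses are not given: they have to be found in the camera images.
- crank_boss (a point): Grip point of the loose crank gear: centre, half-way up, of its beech boss, a block 48 mm long (along x, the arm) x 36 mm wide (y) x 32 mm tall. z is the gear's axis, up; x points along the crank arm. The gear's underside lies 42 mm below this point, its top face 22 mm below, the boss's top 16 mm above.
- crank_gear: Crank gear, about 0.4 kg: plywood spur gear, 12 teeth (one along +x), 97 mm across the tips, 20 mm thick; above it the boss; from the boss a crank arm (30 mm wide, 18 mm thick) runs along +x to 114 mm from the axis, with an upright knob 30 mm thick at 95 mm, its top 89 mm above the underside. An 18 mm bore goes up through gear and boss. Origin: on the axis at the underside.
- axle_seat (a point): Top of the collar (50 mm across) round the foot of the upright steel axle (16 mm thick), 24 mm above the table: the crank gear's underside rests here when home. z up, along the axle.
- axle_tip (a point): Tip of the same axle, 52 mm above the collar (76 mm above the table); its last 8 mm taper to 7 mm thick. Bore play is 1 mm all round.
- drive_unit: Drive unit, fixed to the table: plywood plate 170 x 270 x 18 mm; origin at the table under its middle, long side along y. Axle at y = +70 mm, wheel at y = -36.5 mm; beyond the wheel a brake caliper (81 mm high) and, out to y = -375 mm, a leg column lying flat.
- model_stool: Bystander: plywood model stool, 75 x 75 x 78 mm; origin under its middle.
- model_bench: Bystander: plywood model bench, 62 x 200 (y) x 60 mm; origin under its middle.
- glue_bottle: Bystander: white glue bottle, 60 mm thick, 170 mm tall; origin under its middle.
- mallet: Bystander: mallet, 260 mm long, lying along its x; origin about its middle, at the table.
- screwdriver: Bystander: screwdriver, 200 mm long, lying along its x; origin about its middle, at the table.
- tape_measure: Bystander: black tape measure, 68 x 38 x 62 mm; origin under its middle.
- wheel_axis (a point): Centre of the wheel's top face, 44 mm above the table; fixed to the drive unit, it does not turn with the wheel. Plywood wheel, 18 teeth, 139 mm over the tips, 20 mm thick, locked by the brake at an angle that differs each time and is not reported. A gear out of mesh rides on this face, 20 mm above home; in mesh it has about 3 degrees of play.
- washer: Bystander: steel wing nut standing on its washer (34 mm wide, 20 mm tall), loose on the drive unit's plate in the corner beside the axle, about 73 mm from the axle; origin under its middle, 18 mm above the table.
Mind the look-alikes: they are no part of the job. What is shaped like the crank_gear but blue is not meant.

How it is judged:
By the outcome, as a careful person would: the job done as asked, in the order asked, and still so for the second after the job is handed in, with the robot touching nothing.
It also fails if it takes over 61 s, if anything falls off the work surface, if the arm or the gripper's body presses on something with over 40 N, if the wrist force passes 120 N, or if a joint passes its speed limit or range.

## Working session

There is one attempt and no reset: what is moved stays moved. The work goes in short steps, Python scripts to look and compute and a shell command to move; the robot and the scene stay as the last step left them, time stands still between calls to the robot, and variables do not carry over. Pictures are saved under pics/ and viewed, at most 10 in all, crops included, and the job is handed in when it is done.

```bash
mkdir -p pics; ls; python3 - <<'E'
from station import ctrl, optics, job
import cv2,pickle,numpy as np
o=ctrl.get_obs();print(o['t'],o['tool_pos'],o['tool_rot'],o['opening'])
d={}
for n in('scene','top','wrist'):
    d[n]=optics.get_image(n);cv2.imwrite(f'pics/{n}0.png',d[n]['image'])
    print(n,{k:np.round(v,4).tolist() for k,v in d[n].items() if k!='image'})
pickle.dump((o,d),open('d0.pkl','wb'))
E
```

```text
pics
0.0 [ 0.22513164 -0.5822739   0.19425709] [-3.08626006e+00 -5.75649620e-01  1.99939330e-04] 0.0854261765533901
scene {'fx': 408.7263, 'fy': 408.7263, 'cx': 264.6508, 'cy': 193.4454, 'D': [-0.0636, 0.0, 0.0, 0.0, 0.0], 'rvec': [2.4575, 0.6998, -0.2232], 'tvec': [-0.4996, -0.107, 1.3345]}
top {'fx': 348.3833, 'fy': 348.3833, 'cx': 257.2324, 'cy': 188.2985, 'D': [-0.0224, 0.0, 0.0, 0.0, 0.0], 'rvec': [2.1221, -2.1596, 0.1492], 'tvec': [0.0974, 0.5633, 1.022]}
wrist {'fx': 346.1916, 'fy': 346.1916, 'cx': 259.3829, 'cy': 192.5752, 'D': [-0.0625, 0.0, 0.0, 0.0, 0.0], 'mount': [[-0.0019, -0.9654, -0.2609, 0.0656], [1.0, -0.0016, -0.0012, -0.0001], [0.0008, -0.2609, 0.9654, -0.1791], [0.0, 0.0, 0.0, 1.0]]}
```

View pics/top0.png

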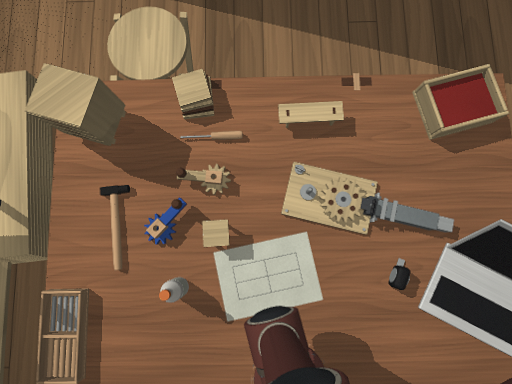

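View pics/scene0.png

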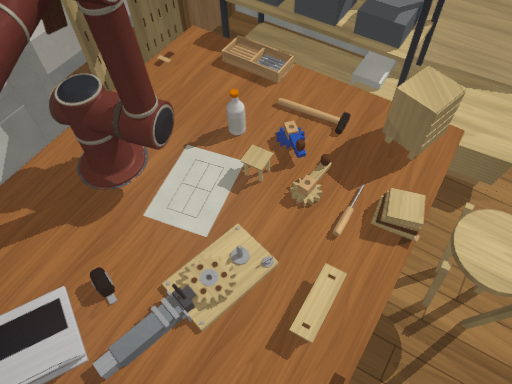

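The top view shows the natural gear with its boss at about (213,178) and knob at (181,174). The axle is at (309,191), the wheel at (344,199) and the blue look-alike at (158,228). I'll enlarge these areas next.

```bash
python3 - <<'E'
import cv2,pickle,numpy as np
o,d=pickle.load(open('d0.pkl','rb'))
t=d['top']['image'];s=d['scene']['image']
C=np.zeros((600,800,3),np.uint8)
f=lambda im,x,y,w,h,k:cv2.resize(im[y:y+h,x:x+w],None,fx=k,fy=k,interpolation=cv2.INTER_CUBIC)
C[:300,:400]=f(t,165,145,80,60,5)
C[:300,400:]=f(t,280,155,100,75,4)
C[300:,:400]=f(s,270,145,80,60,5)
C[300:,400:]=f(s,170,225,100,75,4)
cv2.imwrite('pics/c0.png',C)
E
```

```text
(no output)
```

View pics/c0.png

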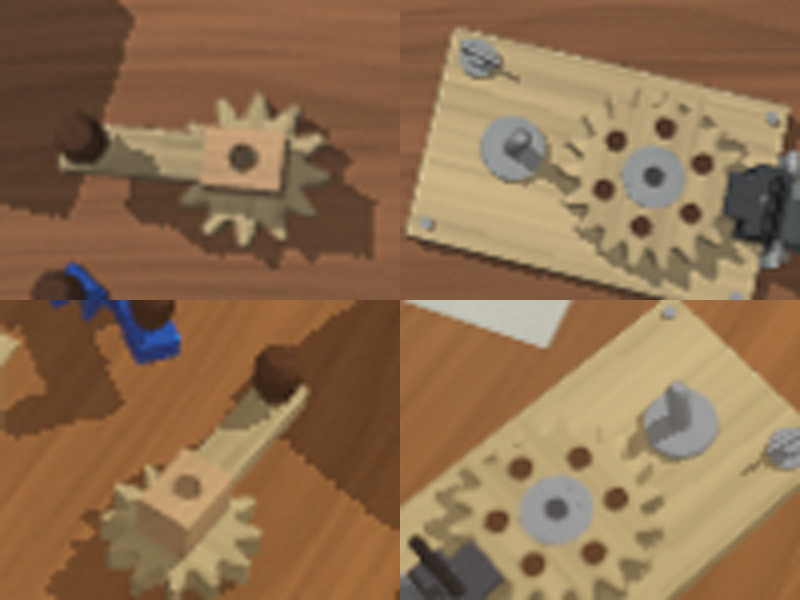

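The enlargement shows these points:
- Bore top: top (213.2,175.9), scene (307.1,181.9).
- Axle tip: top (309.4,188.6), scene (239.4,246.6).
- Hub: top (343.1,198.9), scene (208.6,276.9).

The gear stands upright on the table.

```bash
cat > h.py <<'E'
import cv2,numpy as np
from scipy.spatial.transform import Rotation as R
def cam(d,o=None):
    K=np.array([[d['fx'],0,d['cx']],[0,d['fy'],d['cy']],[0,0,1]]);D=np.array(d['D'],float)
    if 'mount' in d:
        T=np.eye(4);T[:3,:3]=R.from_rotvec(o['tool_rot']).as_matrix();T[:3,3]=o['tool_pos']
        T=np.linalg.inv(T@np.array(d['mount']));return K,D,T[:3,:3],T[:3,3]
    return K,D,cv2.Rodrigues(np.array(d['rvec'],float))[0],np.array(d['tvec'],float).ravel()
def ray(c,uv):
    K,D,Rm,t=c;p=cv2.undistortPoints(np.array([[uv]],float),K,D).ravel()
    return -Rm.T@t,Rm.T@np.array([p[0],p[1],1])
def atz(c,uv,z):
    a,b=ray(c,uv);return a+b*(z-a[2])/b[2]
def proj(c,P):
    K,D,Rm,t=c;return cv2.projectPoints(np.array(P,float).reshape(-1,3),cv2.Rodrigues(Rm)[0],t,K,D)[0][:,0]
E
python3 - <<'E'
from h import *
import pickle
np.set_printoptions(precision=4,suppress=True)
o,d=pickle.load(open('d0.pkl','rb'))
T=cam(d['top']);S=cam(d['scene'])
for n,z,a,b in[('bore',.058,(213.2,175.9),(307.1,181.9)),('tip',.076,(309.4,188.6),(239.4,246.6)),('collar',.024,(308.1,191.9),(239.9,255.6)),('hub',.044,(343.1,198.9),(208.6,276.9)),('knob',.089,(180.9,172),(325,162)),
 ('c1',.018,(280+(458-400)/4-.4,155+30/4-.4),None),('c2',.018,(280+(408-400)/4-.4,155+236/4-.4),None)]:
    print(n,atz(T,a,z),atz(S,b,z) if b else '')
print(R.from_rotvec(o['tool_rot']).as_matrix())
E
```

```text
bore [0.6029 0.2202 0.058 ] [0.6    0.2199 0.058 ]
tip [ 0.5561 -0.0667  0.076 ] [ 0.5544 -0.0703  0.076 ]
collar [ 0.5534 -0.0697  0.024 ] [ 0.5535 -0.0719  0.024 ]
hub [ 0.5274 -0.1722  0.044 ] [ 0.5246 -0.173   0.044 ]
knob [0.6106 0.3114 0.089 ] [0.619  0.2912 0.089 ]
c1 [ 0.65   -0.0301  0.018 ] 
c2 [0.4881 0.0138 0.018 ] 
[[ 0.9328  0.3605 -0.0005]
 [ 0.3605 -0.9328  0.002 ]
 [ 0.0003 -0.0021 -1.    ]]
```

```bash
cat > go.py <<'E'
# go.py x y z yawdeg : shift and turn still needed, in tool axes
import sys;from h import *;from station import ctrl
x,y,z,w=map(float,sys.argv[1:5]);o=ctrl.get_obs();A=R.from_rotvec(o['tool_rot'])
w=np.deg2rad(w);c,s=np.cos(w),np.sin(w)
B=R.from_matrix(np.array([[c,s,0],[s,-c,0],[0,0,-1]]))
X=A.as_matrix()[:,0]
print('shift',np.round(A.inv().apply(np.array([x,y,z])-o['tool_pos']),4).tolist(),'turn',np.round((A.inv()*B).as_rotvec(),4).tolist(),
 't',round(o['t'],2),'pos',np.round(o['tool_pos'],4).tolist(),'yaw',round(np.degrees(np.arctan2(X[1],X[0])),2),'F',np.round(o['contact_force'],1).tolist(),'M',np.round(o['wrist_torque'],2).tolist(),'op',round(o['opening'],4),'g',round(float(o['grip_force']),1))
E
python3 go.py 0.555 -0.085 0.2 75
```

```text
shift [0.487, -0.3451, -0.0048] turn [-0.0014, -0.0009, -0.9402] t 0.15 pos [0.2252, -0.5825, 0.1945] yaw 21.13 F [-0.1, -0.3, 0.3] M [-0.02, 0.04, -0.01] op 0.0855 g 0.0
```

```bash
python3 -m jog '[[[0.487,-0.345,-0.005],[0,0,0]],[[0.487,-0.345,-0.005],[0,0,0]],[[0.487,-0.345,-0.005],[0,0,0]],[[0.487,-0.345,-0.005],[0,0,0]],[[0.487,-0.345,-0.005],[0,0,0]]]' 1; python3 go.py 0.555 -0.085 0.2 75
```

```text
t: 0.65
tool_pos: [0.3641, -0.3727, 0.1973]
tool_rot: [-3.088, -0.575, -0.0]
contact_force: [1.2, -0.1, -0.7]
opening: 0.0853
grip_force: 0.0
shift [0.2817, -0.1997, -0.0026] turn [-0.0002, -0.0002, -0.9407] t 0.65 pos [0.3641, -0.3727, 0.1973] yaw 21.1 F [1.2, -0.1, -0.7] M [-0.01, -0.04, 0.01] op 0.0853 g 0.0
```

```bash
python3 -m jog '[[[0.282,-0.2,-0.003],[0,0,-0.94]],[[0.282,-0.2,-0.003],[0,0,-0.94]],[[0.282,-0.2,-0.003],[0,0,-0.94]],[[0.282,-0.2,-0.003],[0,0,-0.94]],[[0.282,-0.2,-0.003],[0,0,-0.94]]]'>/dev/null; python3 go.py 0.555 -0.085 0.2 75
```

```text
shift [0.0942, 0.0135, -0.0003] turn [0.0002, 0.0001, -0.184] t 1.15 pos [0.5022, -0.1642, 0.1997] yaw 64.46 F [1.1, -0.6, -0.4] M [-0.07, -0.03, 0.01] op 0.0851 g 0.0
```

```bash
python3 -m jog '[[[0.094,0.0135,0],[0,0,-0.184]],[[0.094,0.0135,0],[0,0,-0.184]],[[0.094,0.0135,0],[0,0,-0.184]],[[0.094,0.0135,0],[0,0,-0.184]]]'>/dev/null; python3 - <<'E'
from station import ctrl, optics
import cv2,pickle
o=ctrl.get_obs();w=optics.get_image('wrist');pickle.dump((o,w),open('d1.pkl','wb'))
print(o['tool_pos'])
cv2.imwrite('pics/w1.png',cv2.resize(w['image'],(800,600),interpolation=cv2.INTER_CUBIC))
E
python3 go.py 0.6015 0.22 0.15 85
```

```text
[ 0.55474734 -0.08660408  0.19923576]
shift [0.309, -0.0359, 0.0492] turn [-0.001, 0.0003, -0.1804] t 1.6 pos [0.5544, -0.0875, 0.1993] yaw 74.66 F [0.4, 0.7, -0.8] M [-0.01, -0.0, 0.03] op 0.0855 g 0.0
```

View pics/w1.png

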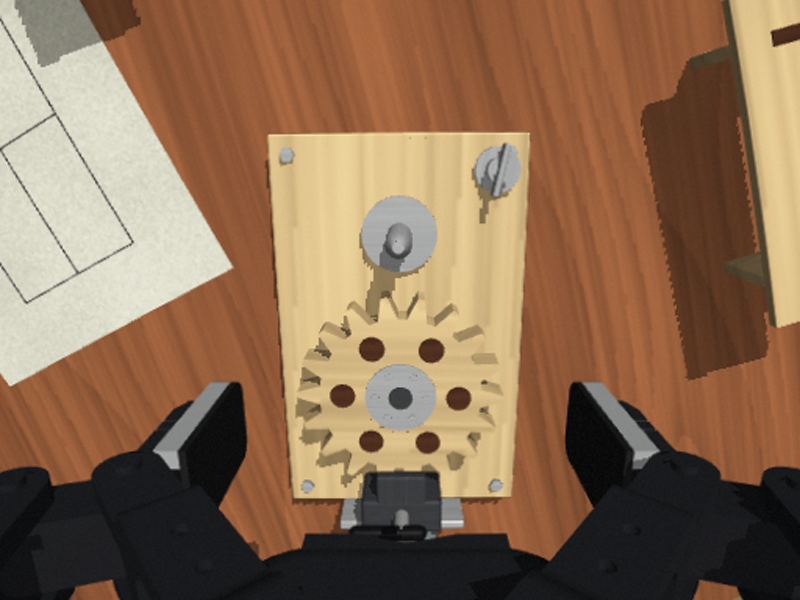

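The wrist view shows the axle tip at (398,239), the collar at (399,234), the hub at (400,398) and tooth tips near (388,300) and (416,298). I'll rectify the wheel face to get the tooth phase.

```bash
python3 - <<'E'
from h import *
import pickle
np.set_printoptions(precision=4,suppress=True)
o,w=pickle.load(open('d1.pkl','rb'));C=cam(w,o)
f=lambda u,v:((u+.5)*.64-.5,(v+.5)*.64-.5)
H=atz(C,f(400,398),.044);T=atz(C,f(398,239),.076);Co=atz(C,f(399,234),.024)
v=T-H;print('hub',H,'tip',T,'collar',Co,np.hypot(*v[:2]))
for n,p,z in[('c1',(269,134),.018),('c2',(530,134),.018)]:print(n,atz(C,f(*p),z))
v=Co-H;phi=np.arctan2(v[1],v[0]);print('axle dir deg',np.degrees(phi),np.hypot(*v[:2]))
# polar: rows radius, columns angle relative to hub->axle
a=np.deg2rad(np.arange(-100,100,.25));r=np.arange(.045,.076,.0002)
P=np.stack([H[0]+r[:,None]*np.cos(phi+a),H[1]+r[:,None]*np.sin(phi+a),np.full((len(r),len(a)),.044)],-1)
uv=proj(C,P).reshape(len(r),len(a),2).astype(np.float32)
im=cv2.remap(w['image'],uv[...,0],uv[...,1],cv2.INTER_CUBIC)
g=im.mean(-1)
for r0 in(.056,.06,.063,.066):
    k=int((r0-.045)/.0002);s=g[k-3:k+4,240:560].mean(0);F=(s*np.exp(-1j*18*a[240:560])).mean();print(r0,abs(F),np.degrees(-np.angle(F))/18, 'darkest/brightest')
im=cv2.resize(im,(800,465))[::-1].copy()
for x in range(0,800,80):cv2.line(im,(x,0),(x,8),(0,0,255),1)
cv2.line(im,(400,0),(400,464),(0,0,255),1)
cv2.imwrite('pics/pol.png',im)
E
```

```text
hub [ 0.526  -0.1741  0.044 ] tip [ 0.5553 -0.0656  0.076 ] collar [ 0.554  -0.0699  0.024 ] 0.11242761399841801
c1 [0.4904 0.0139 0.018 ]
c2 [ 0.6521 -0.0306  0.018 ]
axle dir deg 74.97343196444443 0.10791758348395863
0.056 12.010477075600482 7.6622516841600055 darkest/brightest
0.06 20.9605996596456 7.205538950764321 darkest/brightest
0.063 16.635490601611895 6.471857353569445 darkest/brightest
0.066 10.101330843840062 5.727211931510166 darkest/brightest
```

View pics/pol.png

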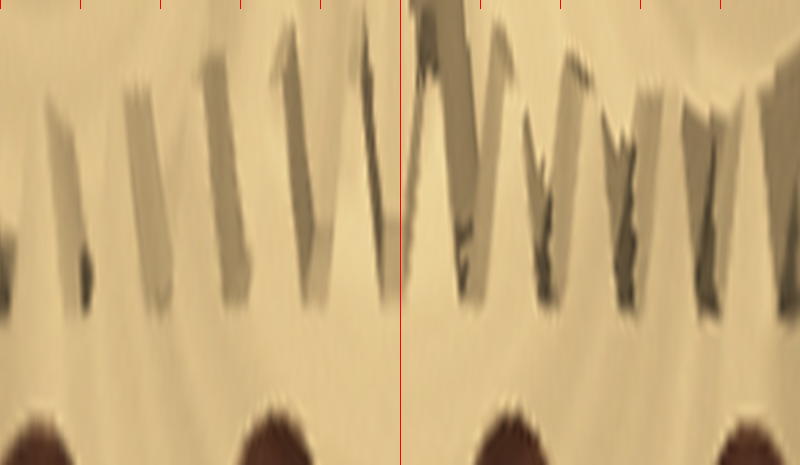

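In the polar view (4 px per degree, axle direction at x=400), a tooth is centred near x≈431, so +7.75° from the hub→axle line. The gaps sit at about −2.25°. The mesh yaw for the gear is therefore about 78.4°. Next I go to the gear.

```bash
python3 -m jog '[[[0.309,-0.036,0.049],[0,0,-0.18]],[[0.309,-0.036,0.049],[0,0,-0.18]],[[0.309,-0.036,0.049],[0,0,-0.18]],[[0.309,-0.036,0.049],[0,0,-0.18]],[[0.309,-0.036,0.049],[0,0,-0.18]]]'>/dev/null; python3 go.py 0.6015 0.22 0.15 85
```

```text
shift [0.0641, 0.0034, 0.0107] turn [0.0005, 0.0003, -0.0037] t 2.1 pos [0.5922, 0.1565, 0.1607] yaw 84.79 F [-0.3, -0.6, 1.3] M [0.03, -0.03, -0.03] op 0.0852 g 0.0
```

```bash
python3 -m jog '[[[0.064,0.0035,0.0107],[0,0,-0.004]],[[0.064,0.0035,0.0107],[0,0,-0.004]],[[0.064,0.0035,0.0107],[0,0,-0.004]],[[0.064,0.0035,0.0107],[0,0,-0.004]]]'>/dev/null; python3 - <<'E'
from station import ctrl, optics
import cv2,pickle
o=ctrl.get_obs();w=optics.get_image('wrist');pickle.dump((o,w),open('d2.pkl','wb'))
cv2.imwrite('pics/w2.png',cv2.resize(w['image'],(800,600),interpolation=cv2.INTER_CUBIC))
E
python3 go.py 0.6015 0.22 0.15 85
```

```text
shift [0.0021, -0.0003, 0.0005] turn [0.0004, 0.0006, 0.001] t 2.55 pos [0.6016, 0.2179, 0.1505] yaw 85.06 F [-0.1, -0.3, 0.5] M [-0.0, -0.06, -0.0] op 0.0855 g 0.0
```

View pics/w2.png

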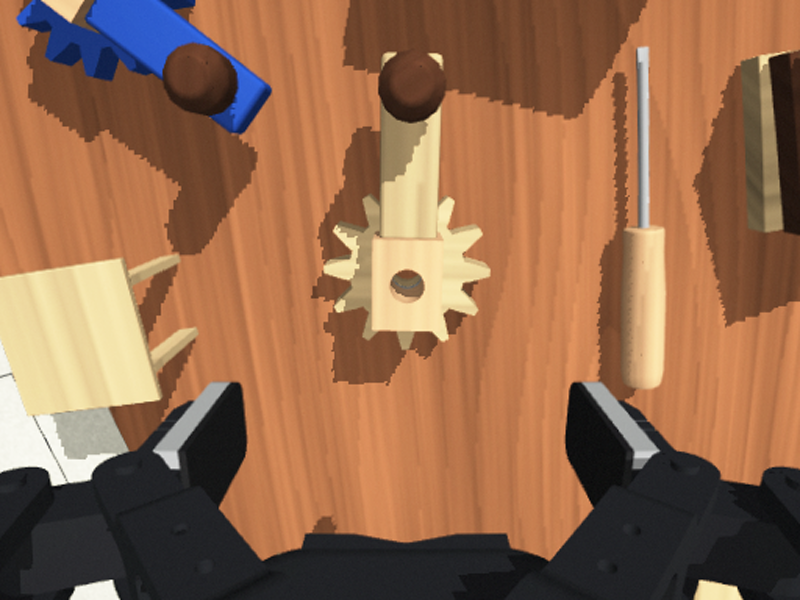

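The wrist view shows the boss top corners at (374,238), (442,238), (443,331) and (372,331). The bore is at (407,286) and the knob at (412,86).

```bash
python3 - <<'E'
from h import *
import pickle
np.set_printoptions(precision=4,suppress=True)
o,w=pickle.load(open('d2.pkl','rb'));C=cam(w,o)
f=lambda u,v:((u+.5)*.64-.5,(v+.5)*.64-.5)
P=np.array([atz(C,f(*p),.058) for p in[(374,238),(442,238),(443,331),(372,331)]])
B=atz(C,f(407,286),.058);K=atz(C,f(412,86),.089)
print(P,P.mean(0),B,K)
for a,b in((3,0),(2,1)):
    v=P[b]-P[a];print(np.degrees(np.arctan2(v[1],v[0])),np.linalg.norm(v))
v=P[1]-P[0];print(np.degrees(np.arctan2(v[1],v[0]))+90,np.linalg.norm(v))
v=K-B;print(np.degrees(np.arctan2(v[1],v[0])),np.linalg.norm(v[:2]))
E
python3 go.py 0.6015 0.22 0.028 83
```

```text
[[0.5872 0.2451 0.058 ]
 [0.6214 0.2421 0.058 ]
 [0.6185 0.1929 0.058 ]
 [0.5811 0.1962 0.058 ]] [0.6021 0.2191 0.058 ] [0.6017 0.2189 0.058 ] [0.6118 0.3121 0.089 ]
82.89970102127144 0.04932471043782135
86.59410569606996 0.04931096199797871
84.99511952539497 0.03427887871231548
83.78072541947824 0.09375044827127646
shift [0.0022, -0.0003, 0.1225] turn [0.0004, 0.0006, 0.0359] t 2.55 pos [0.6016, 0.2179, 0.1505] yaw 85.06 F [-0.1, -0.3, 0.5] M [-0.0, -0.06, -0.0] op 0.0855 g 0.0
```

```bash
python3 -m jog '[[[0.0015,0,0.04],[0,0,0.01]],[[0.0015,0,0.08],[0,0,0.01]],[[0.0015,0,0.11],[0,0,0.01]],[[0.0015,0,0.122],[0,0,0.01]],[[0.0015,0,0.122],[0,0,0.01]]]'; python3 go.py 0.6018 0.219 0.028 84.5; python3 -m jog '[[[0,0,0],[0,0,0]],[[0,0,0],[0,0,0]],[[0,0,0],[0,0,0]],[[0,0,0],[0,0,0]],[[0,0,0],[0,0,0]]]' 0 60; python3 -m jog '[[[0,0,0],[0,0,0]],[[0,0,0],[0,0,0]],[[0,0,0],[0,0,0]],[[0,0,0],[0,0,0]],[[0,0,0],[0,0,0]]]'; python3 go.py 0.6018 0.219 0.028 84.5
```

```text
t: 3.05
tool_pos: [0.6002, 0.2196, 0.0265]
tool_rot: [-2.324, -2.111, 0.005]
contact_force: [0.1, -0.5, 0.7]
opening: 0.0853
grip_force: 0.0
shift [-0.0004, 0.0016, -0.0015] turn [-0.0034, 0.0014, -0.0001] t 3.05 pos [0.6002, 0.2196, 0.0265] yaw 84.5 F [0.1, -0.5, 0.7] M [-0.01, -0.05, -0.03] op 0.0853 g 0.0
t: 3.55
tool_pos: [0.6018, 0.2217, 0.0289]
tool_rot: [2.323, 2.114, 0.002]
contact_force: [-0.8, 0.5, -0.1]
opening: 0.0122
grip_force: 0.0
t: 4.05
tool_pos: [0.6014, 0.2215, 0.0281]
tool_rot: [-2.323, -2.115, 0.0]
contact_force: [-0.3, -0.0, 0.3]
opening: 0.0004
grip_force: 0.0
shift [-0.0024, 0.0007, 0.0001] turn [-0.0001, 0.0, 0.002] t 4.05 pos [0.6014, 0.2215, 0.0281] yaw 84.61 F [-0.3, -0.0, 0.3] M [-0.0, 0.01, 0.01] op 0.0004 g 0.0
```

```bash
python3 - <<'E'
from station import ctrl, optics
import cv2,pickle,numpy as np
o=ctrl.get_obs();d={n:optics.get_image(n) for n in('wrist','scene','top')};pickle.dump((o,d),open('d3.pkl','wb'))
C=np.zeros((600,800,3),np.uint8)
C[:300,:400]=cv2.resize(d['wrist']['image'],(400,300))
C[:300,400:]=cv2.resize(d['top']['image'][130:235,150:290],(400,300))
C[300:]=cv2.resize(d['scene']['image'][110:230,220:380],(800,600))[:][150:450]
cv2.imwrite('pics/d3.png',C)
E
```

```text
(no output)
```

View pics/d3.png

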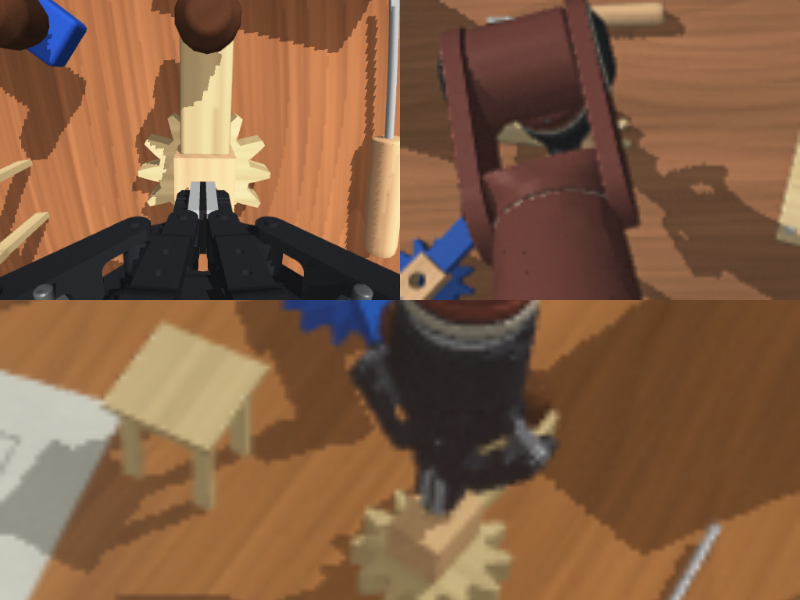

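```bash
python3 - <<'E'
from h import *
import pickle
np.set_printoptions(precision=3,suppress=True)
o,d=pickle.load(open('d3.pkl','rb'))
print(o['tool_pos'],o['q'],d['wrist']['mount'])
for n in d:
    C=cam(d[n],o)
    for z in(.028,.045,.06,.08):print(n,z,proj(C,[o['tool_pos'][0],o['tool_pos'][1],z]))
E
```

```text
[0.601 0.222 0.028] [0.237 0.241 1.697 0.    1.203 0.331] [[-0.002 -0.966 -0.26   0.066]
 [ 1.    -0.002 -0.001 -0.   ]
 [ 0.    -0.26   0.966 -0.179]
 [ 0.     0.     0.     1.   ]]
wrist 0.028 [[260.371 223.408]]
wrist 0.045 [[260.444 235.114]]
wrist 0.06 [[260.522 247.427]]
wrist 0.08 [[260.649 267.749]]
scene 0.028 [[306.944 187.573]]
scene 0.045 [[307.402 184.29 ]]
scene 0.06 [[307.815 181.33 ]]
scene 0.08 [[308.378 177.288]]
top 0.028 [[214.065 178.152]]
top 0.045 [[213.333 177.178]]
top 0.06 [[212.667 176.292]]
top 0.08 [[211.75  175.072]]
```

The fingers shut above the boss. The picture shows their tips at about the boss's top although the TCP reads z = 0.028. A gentle probe downward will measure the true tip height.

```bash
for i in 1; do python3 -m jog '[[[0,0,0.001],[0,0,0]],[[0,0,0.002],[0,0,0]],[[0,0,0.003],[0,0,0]],[[0,0,0.003],[0,0,0]]]'; done; python3 go.py 0.6018 0.219 0.028 84.5
python3 - <<'E'
from h import *
import pickle
o,d=pickle.load(open('d3.pkl','rb'))
im=d['wrist']['image'][170:384,130:390]
cv2.imwrite('pics/d3w.png',cv2.resize(im,None,fx=2.8,fy=2.8,interpolation=cv2.INTER_CUBIC))
E
```

```text
t: 4.6
tool_pos: [0.6012, 0.2214, 0.0249]
tool_rot: [-2.323, -2.114, 0.001]
contact_force: [-0.1, -0.1, 0.1]
opening: -0.0001
grip_force: 0.0
shift [-0.0024, 0.0008, -0.0031] turn [-0.0005, 0.0002, 0.002] t 4.6 pos [0.6012, 0.2214, 0.0249] yaw 84.62 F [-0.1, -0.1, 0.1] M [-0.04, -0.01, -0.01] op -0.0001 g 0.0
```

View pics/d3w.png

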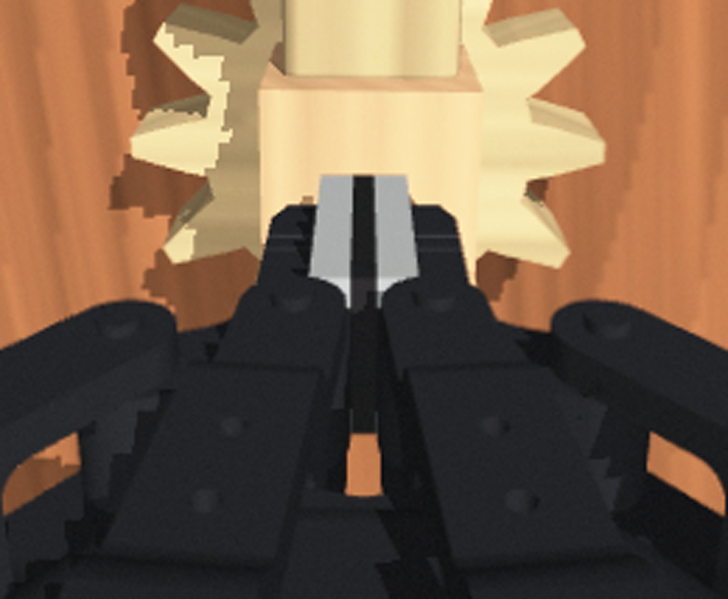

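The crop shows the shut tips at row ~232, clearly over the boss top, with no contact. I keep probing.

```bash
python3 -m jog '[[[0,0,0.001],[0,0,0]],[[0,0,0.002],[0,0,0]],[[0,0,0.003],[0,0,0]],[[0,0,0.003],[0,0,0]]]'|sed -n '2p;4p'; python3 -m jog '[[[0,0,0.001],[0,0,0]],[[0,0,0.002],[0,0,0]],[[0,0,0.002],[0,0,0]]]' |sed -n '2p;4p'
```

```text
tool_pos: [0.6015, 0.2215, 0.0223]
contact_force: [-0.1, -0.3, 0.5]
tool_pos: [0.6017, 0.2216, 0.0221]
contact_force: [-4.2, -1.4, 9.2]
```

Contact came at reading z ≈ 0.0215, and the boss top is at 0.058. The real tips are therefore about 36 mm behind the reported TCP, and I'll allow for that. I back off, open and go down to reading z ≈ −0.008.

```bash
python3 -m jog '[[[0,0,-0.012],[0,0,0]],[[0,0,-0.012],[0,0,0]],[[0,0,-0.012],[0,0,0]],[[0,0,-0.012],[0,0,0]],[[0,0,-0.012],[0,0,0]]]' 1 >/dev/null;  python3 -m jog '[[[0,0,0],[0,0,0]],[[0,0,0],[0,0,0]],[[0,0,0],[0,0,0]],[[0,0,0],[0,0,0]],[[0,0,0],[0,0,0]]]' |tail -2; python3 go.py 0.6018 0.219 -0.008 84.5
```

```text
opening: 0.0856
grip_force: 0.0
shift [-0.0024, 0.0006, 0.0402] turn [0.0, 0.0, 0.002] t 6.3 pos [0.6014, 0.2215, 0.0322] yaw 84.61 F [-0.7, -0.1, -0.7] M [0.01, 0.0, -0.04] op 0.0856 g 0.0
```

```bash
python3 -m jog '[[[-0.0024,0.0005,0.01],[0,0,0]],[[-0.0024,0.0005,0.02],[0,0,0]],[[-0.0024,0.0005,0.028],[0,0,0]],[[-0.0024,0.0005,0.028],[0,0,0]]]' | sed -n '2p;4p'; python3 -m jog '[[[0,0,0.004],[0,0,0]],[[0,0,0.008],[0,0,0]],[[0,0,0.012],[0,0,0]],[[0,0,0.012],[0,0,0]]]'| sed -n '2p;4p'
```

```text
tool_pos: [0.5998, 0.2185, 0.0015]
contact_force: [-0.6, -0.7, 0.2]
tool_pos: [0.6012, 0.2189, -0.0085]
contact_force: [-0.5, 0.3, -0.2]
```

```bash
python3 -m jog '[[[0,0,0],[0,0,0]],[[0,0,0],[0,0,0]],[[0,0,0],[0,0,0]],[[0,0,0],[0,0,0]],[[0,0,0],[0,0,0]]]' 0 60; python3 -m jog '[[[0,0,0],[0,0,0]],[[0,0,0],[0,0,0]],[[0,0,0],[0,0,0]]]'; python3 go.py 0.6018 0.219 0.122 84.5
```

```text
t: 7.6
tool_pos: [0.6023, 0.2191, -0.0073]
tool_rot: [2.323, 2.114, 0.002]
contact_force: [1.2, -0.4, 1.1]
opening: 0.0351
grip_force: 61.7
t: 7.9
tool_pos: [0.6023, 0.2191, -0.0073]
tool_rot: [2.323, 2.114, 0.002]
contact_force: [1.8, -0.7, 2.8]
opening: 0.0349
grip_force: 61.8
shift [-0.0001, -0.0003, -0.1293] turn [0.0013, -0.0002, 0.0019] t 7.9 pos [0.6023, 0.2191, -0.0073] yaw 84.61 F [1.8, -0.7, 2.8] M [-0.1, -0.25, 0.02] op 0.0349 g 61.8
```

Gripped: opening 35 mm, grip 62 N. Now I lift.

```bash
python3 -m jog '[[[0,0,-0.02],[0,0,0]],[[0,0,-0.05],[0,0,0]],[[0,0,-0.08],[0,0,0]],[[0,0,-0.103],[0,0,0]],[[0,0,-0.103],[0,0,0]]]'; python3 go.py 0.5543 -0.0704 0.095 78.4
```

```text
t: 8.4
tool_pos: [0.6032, 0.2196, 0.0981]
tool_rot: [2.322, 2.113, 0.007]
contact_force: [-0.3, -0.6, -2.9]
opening: 0.0352
grip_force: 61.4
shift [-0.2933, -0.0215, 0.0025] turn [0.0044, -0.002, 0.1086] t 8.4 pos [0.6032, 0.2196, 0.0981] yaw 84.62 F [-0.3, -0.6, -2.9] M [-0.04, -0.03, 0.02] op 0.0352 g 61.4
```

```bash
python3 -m jog '[[[-0.294,-0.0215,0],[0,0,0.108]],[[-0.294,-0.0215,0],[0,0,0.108]],[[-0.294,-0.0215,0],[0,0,0.108]],[[-0.294,-0.0215,0],[0,0,0.108]],[[-0.294,-0.0215,0],[0,0,0.108]]]'>/dev/null; python3 go.py 0.5543 -0.0704 0.095 78.4
```

```text
shift [-0.0415, 0.0054, -0.0032] turn [-0.005, 0.0, 0.0009] t 8.9 pos [0.5573, -0.0287, 0.0918] yaw 78.45 F [0.5, -0.7, -2.4] M [-0.13, -0.09, 0.02] op 0.0354 g 61.4
```

```bash
python3 -m jog '[[[-0.0415,0.0045,0],[0,0,0]],[[-0.0415,0.0045,0],[0,0,0]],[[-0.0415,0.0045,0],[0,0,0]],[[-0.0415,0.0045,0],[0,0,0]]]'>/dev/null; python3 - <<'E'
from station import ctrl, optics
from h import *
import pickle
o=ctrl.get_obs();d={n:optics.get_image(n) for n in('wrist','scene','top')};pickle.dump((o,d),open('d4.pkl','wb'))
C=np.zeros((600,800,3),np.uint8)
C[:300,:400]=cv2.resize(d['wrist']['image'],(400,300))
C[:300,400:]=cv2.resize(d['top']['image'][150:240,270:390],(400,300),interpolation=cv2.INTER_CUBIC)
C[300:,:]=cv2.resize(d['scene']['image'][213:273,185:345],(800,300),interpolation=cv2.INTER_CUBIC)
cv2.imwrite('pics/d4.png',C)
S=cam(d['scene']);print(proj(S,[[.554,-.0705,.076],[.554,-.0705,.024],[.554,-.0705,.1]]))
E
python3 go.py 0.5543 -0.0704 0.095 78.4
```

```text
[[239.25496141 246.5791867 ]
 [240.32700678 255.29892702]
 [238.73095364 242.31141066]]
shift [-0.0031, -0.0011, -0.0005] turn [-0.0011, -0.0003, 0.0024] t 9.45 pos [0.556, -0.0676, 0.0945] yaw 78.54 F [-0.6, 0.6, -4.4] M [-0.04, 0.0, -0.0] op 0.0351 g 61.4
```

View pics/d4.png

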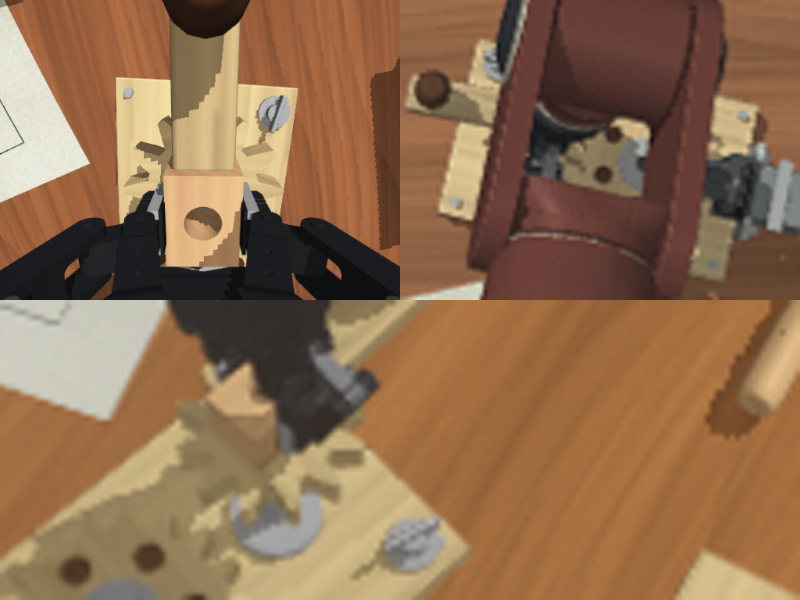

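The wrist view shows the bore at (203,223) of 400 px, so (259.5,285) in the original. The gear is level and well held, high over the collar.

```bash
python3 - <<'E'
from h import *
import pickle
np.set_printoptions(precision=4,suppress=True)
o,d=pickle.load(open('d4.pkl','rb'));C=cam(d['wrist'],o)
f=lambda u,v:((u+.5)*1.28-.5,(v+.5)*1.28-.5)
A=R.from_rotvec(o['tool_rot'])
zt=o['tool_pos'][2]+.0073+.058
print(o['tool_pos'],zt)
for n,p in[('bore',(203,223)),('fl',(164,175)),('fr',(242,175)),('bl',(164,267)),('br',(240,267))]:
    P=atz(C,f(*p),zt);print(n,P,A.inv().apply(P-o['tool_pos']))
K=atz(C,f(206,0),zt+.031);print(proj(C,[o['tool_pos'][0],o['tool_pos'][1],zt]))
E
```

```text
[ 0.5551 -0.0679  0.0933] 0.158590552514473
bore [ 0.5549 -0.0683  0.1586] [-0.0004 -0.0003 -0.0653]
fl [ 0.5426 -0.0412  0.1586] [ 0.0237 -0.0177 -0.0652]
fr [ 0.5768 -0.0482  0.1586] [ 0.0237  0.0172 -0.0653]
bl [ 0.5307 -0.0888  0.1586] [-0.0253 -0.0199 -0.0653]
br [ 0.568  -0.0964  0.1586] [-0.0253  0.0182 -0.0654]
[[260.2075 284.5421]]
```

The bore lies within 0.5 mm of the tool axis. I correct the sideways position and go down towards the tip.

```bash
python3 -m jog '[[[-0.003,-0.0013,0],[0,0,0]],[[-0.003,-0.0013,0.006],[0,0,0]],[[-0.003,-0.0013,0.012],[0,0,0]],[[-0.003,-0.0013,0.018],[0,0,0]],[[-0.003,-0.0013,0.018],[0,0,0]]]'>/dev/null; python3 go.py 0.5541 -0.0703 0.0637 78.4;python3 go.py 0.5541 -0.0703 0.0637 78.4
```

```text
shift [0.0012, 0.0008, 0.0117] turn [-0.0031, -0.0002, 0.0005] t 9.95 pos [0.5531, -0.0713, 0.0754] yaw 78.43 F [-0.7, -0.1, -3.7] M [-0.08, 0.03, 0.05] op 0.0351 g 61.4
shift [0.0012, 0.0008, 0.0117] turn [-0.0031, -0.0002, 0.0005] t 9.95 pos [0.5531, -0.0713, 0.0754] yaw 78.43 F [-0.7, -0.1, -3.7] M [-0.08, 0.03, 0.05] op 0.0351 g 61.4
```

```bash
python3 -m jog '[[[0.0006,0.0005,0.003],[0,0,0]],[[0.0006,0.0005,0.006],[0,0,0]],[[0.0006,0.0005,0.009],[0,0,0]],[[0.0006,0.0005,0.012],[0,0,0]],[[0.0006,0.0005,0.012],[0,0,0]]]'>/dev/null; python3 go.py 0.5541 -0.0703 0.0557 78.4
```

```text
shift [0.0007, -0.0006, 0.0089] turn [-0.001, -0.0001, 0.0004] t 10.45 pos [0.5545, -0.0711, 0.0646] yaw 78.42 F [0.1, -0.2, -5.0] M [-0.05, 0.02, 0.01] op 0.0351 g 61.4
```

```bash
python3 -m jog '[[[0.0003,-0.0002,0.003],[0,0,0]],[[0.0003,-0.0002,0.006],[0,0,0]],[[0.0003,-0.0002,0.009],[0,0,0]],[[0.0003,-0.0002,0.009],[0,0,0]]]'>/dev/null; python3 go.py 0.5541 -0.0703 0.0377 78.4
```

```text
shift [0.0004, -0.0002, 0.0177] turn [-0.0013, -0.0001, 0.0005] t 10.85 pos [0.5542, -0.0708, 0.0554] yaw 78.43 F [-0.5, 0.5, -4.2] M [-0.07, 0.02, 0.04] op 0.035 g 61.4
```

```bash
python3 -m jog '[[[0.0002,0,0.003],[0,0,0]],[[0.0002,0,0.006],[0,0,0]],[[0.0002,0,0.009],[0,0,0]],[[0.0002,0,0.009],[0,0,0]]]'>/dev/null; python3 go.py 0.5541 -0.0703 0.0367 78.4;  python3 -m jog '[[[0,0,0.003],[0,0,0]],[[0,0,0.006],[0,0,0]],[[0,0,0.006],[0,0,0]]]'>/dev/null; python3 go.py 0.5541 -0.0703 0.0367 78.4
```

```text
shift [0.0002, -0.0002, 0.0097] turn [-0.0013, -0.0001, 0.0005] t 11.25 pos [0.5543, -0.0706, 0.0464] yaw 78.43 F [-1.2, 0.5, -4.2] M [0.01, 0.03, 0.02] op 0.0349 g 61.4
shift [0.0002, -0.0003, 0.0038] turn [-0.0011, -0.0, 0.0005] t 11.55 pos [0.5544, -0.0706, 0.0405] yaw 78.43 F [0.3, -0.3, -3.9] M [-0.06, -0.03, -0.02] op 0.0351 g 61.4
```

Free so far, with about 4 mm to the wheel face. I feel down gently.

```bash
python3 -m jog '[[[0,0,0.0015],[0,0,0]],[[0,0,0.003],[0,0,0]],[[0,0,0.0045],[0,0,0]],[[0,0,0.0045],[0,0,0]]]'>/dev/null; python3 go.py 0.5541 -0.0703 0.0167 78.4;  python3 -m jog '[[[0,0,0.001],[0,0,0]],[[0,0,0.002],[0,0,0]],[[0,0,0.002],[0,0,0]]]'>/dev/null; python3 go.py 0.5541 -0.0703 0.0167 78.4
```

```text
shift [0.0002, -0.0006, 0.0197] turn [-0.0005, -0.0, 0.0004] t 11.95 pos [0.5546, -0.0706, 0.0364] yaw 78.42 F [-0.4, -0.4, -4.1] M [-0.1, 0.03, 0.08] op 0.0352 g 61.4
shift [0.0003, -0.0007, 0.0178] turn [-0.0002, 0.0, 0.0005] t 12.25 pos [0.5547, -0.0707, 0.0345] yaw 78.43 F [0.1, -0.1, -3.8] M [-0.06, 0.0, 0.0] op 0.0353 g 61.4
```

```bash
python3 -m jog '[[[0,0,0.001],[0,0,0]],[[0,0,0.002],[0,0,0]],[[0,0,0.003],[0,0,0]],[[0,0,0.003],[0,0,0]]]'>/dev/null; python3 go.py 0.5541 -0.0703 0.0167 78.4;  python3 -m jog '[[[0,0,0.0015],[0,0,0]],[[0,0,0.003],[0,0,0]],[[0,0,0.003],[0,0,0]]]'>/dev/null; python3 go.py 0.5541 -0.0703 0.0167 78.4
```

```text
shift [0.0002, -0.0006, 0.0147] turn [-0.0005, -0.0, 0.0004] t 12.65 pos [0.5546, -0.0706, 0.0314] yaw 78.43 F [0.4, 0.5, -3.3] M [-0.03, 0.02, 0.01] op 0.0353 g 61.4
shift [0.0002, -0.0005, 0.0116] turn [-0.0006, -0.0001, 0.0004] t 12.95 pos [0.5546, -0.0706, 0.0283] yaw 78.42 F [0.8, 0.1, -3.8] M [-0.08, 0.0, 0.05] op 0.035 g 61.4
```

It's in mesh, about 8 mm below the wheel face with no force. I keep going to the collar.

```bash
python3 -m jog '[[[0,0,0.002],[0,0,0]],[[0,0,0.004],[0,0,0]],[[0,0,0.006],[0,0,0]],[[0,0,0.008],[0,0,0]],[[0,0,0.008],[0,0,0]]]'>/dev/null; python3 go.py 0.5541 -0.0703 0.0167 78.4;  python3 -m jog '[[[0,0,0.001],[0,0,0]],[[0,0,0.002],[0,0,0]],[[0,0,0.003],[0,0,0]],[[0,0,0.003],[0,0,0]]]'>/dev/null; python3 go.py 0.5541 -0.0703 0.0167 78.4
```

```text
shift [0.0002, -0.0004, 0.0035] turn [-0.0009, -0.0001, 0.0005] t 13.45 pos [0.5545, -0.0706, 0.0202] yaw 78.43 F [0.5, -0.7, -2.9] M [-0.08, 0.01, 0.04] op 0.0354 g 61.3
shift [0.0002, -0.0007, 0.0008] turn [-0.0003, -0.0, 0.0005] t 13.85 pos [0.5547, -0.0706, 0.0175] yaw 78.43 F [0.0, -0.5, -4.0] M [-0.04, -0.02, -0.01] op 0.0349 g 61.4
```

```bash
python3 -m jog '[[[0,0,0.0007],[0,0,0]],[[0,0,0.0014],[0,0,0]],[[0,0,0.0014],[0,0,0]]]'>/dev/null; python3 go.py 0.5541 -0.0703 0.0167 78.4;  python3 -m jog '[[[0,0,0.0005],[0,0,0]],[[0,0,0.001],[0,0,0]],[[0,0,0.001],[0,0,0]]]'>/dev/null; python3 go.py 0.5541 -0.0703 0.0167 78.4
```

```text
shift [0.0003, -0.0009, 0.0] turn [0.0, 0.0, 0.0005] t 14.15 pos [0.5549, -0.0708, 0.0167] yaw 78.43 F [-2.1, 0.3, -0.1] M [-0.02, 0.29, 0.03] op 0.0356 g 61.7
shift [0.0003, -0.0009, 0.0] turn [-0.0004, 0.0001, 0.0005] t 14.45 pos [0.555, -0.0707, 0.0167] yaw 78.43 F [-5.0, 1.3, 6.9] M [0.2, 0.87, 0.05] op 0.0351 g 62.7
```

It's seated: z reads 0.0167 as predicted, with contact force. I ease off 1 mm, open and rise.

```bash
python3 -m jog '[[[0,0,-0.001],[0,0,0]],[[0,0,-0.001],[0,0,0]]]'>/dev/null; python3 -m jog '[[[0,0,0],[0,0,0]],[[0,0,0],[0,0,0]],[[0,0,0],[0,0,0]],[[0,0,0],[0,0,0]],[[0,0,0],[0,0,0]]]' 1|tail -3; python3 -m jog '[[[0,0,0],[0,0,0]],[[0,0,0],[0,0,0]],[[0,0,0],[0,0,0]],[[0,0,0],[0,0,0]]]' |tail -3
python3 -m jog '[[[0,0,-0.015],[0,0,0]],[[0,0,-0.04],[0,0,0]],[[0,0,-0.08],[0,0,0]],[[0,0,-0.12],[0,0,0]],[[0,0,-0.15],[0,0,0]]]' |tail -3
python3 -m jog '[[[0.02,0,-0.03],[0,0,0]],[[0.02,0,-0.03],[0,0,0]],[[0.02,0,-0.03],[0,0,0]]]' |tail -3
python3 - <<'E'
from station import ctrl, optics
from h import *
import pickle
o=ctrl.get_obs();d={n:optics.get_image(n) for n in('wrist','scene','top')};pickle.dump((o,d),open('d5.pkl','wb'))
print(o['t'],o['tool_pos'])
C=np.zeros((600,800,3),np.uint8)
C[:,:500]=cv2.resize(d['wrist']['image'][:310,100:370],(500,574))[:600].copy() if 0 else cv2.resize(d['wrist']['image'][0:320,120:387],(500,600),interpolation=cv2.INTER_CUBIC)
C[:300,500:]=cv2.resize(d['scene']['image'][200:300,170:270],(300,300),interpolation=cv2.INTER_CUBIC)
C[300:,500:]=cv2.resize(d['top']['image'][120:270,150:300],(300,300),interpolation=cv2.INTER_CUBIC)
cv2.imwrite('pics/d5.png',C)
E
```

```text
contact_force: [1.7, -1.1, -0.2]
opening: 0.0852
grip_force: 0.0
contact_force: [0.3, -0.6, -0.5]
opening: 0.0855
grip_force: 0.0
contact_force: [0.3, -0.3, 0.3]
opening: 0.0857
grip_force: 0.0
contact_force: [-0.8, -0.3, -0.4]
opening: 0.0855
grip_force: 0.0
16.35 [ 0.55948663 -0.05101817  0.19823524]
```

View pics/d5.png

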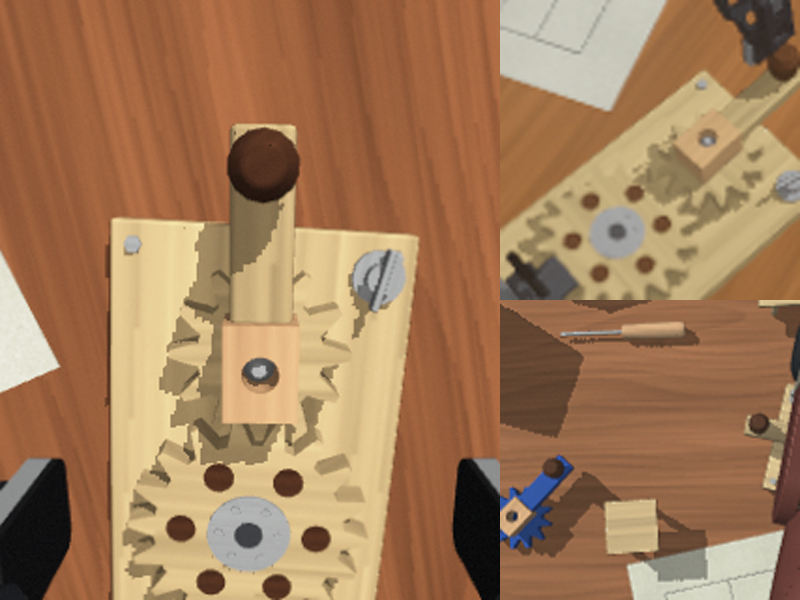

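The picture shows the axle tip in the bore at (260,373), and the gear flat with its teeth meshed in the wheel near (255,435). The wing nut at (380,280) and the other things are undisturbed, and the gripper is clear.

```bash
python3 -c "
from station import job
print(job.finish_job())"
```

```text
the job is handed in; nothing more can be done
None
```

The crank gear is back on its axle, knob side up, in mesh with the braked wheel, down on the collar and released. The job was handed in at about 16 s, but the hand-in returned no verdict.

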